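# Slide the sample pot through the return-unit flap

### The job

Without picking it up, push the low wide sample pot along the shelf of the sample return unit with the fingertips, line it up with the hanging flap, and slide it in through the flap so that it drops into the tray behind; then draw the hand back out so that the flap hangs shut. Slide the pot steadily, standing flat on the shelf: do not lift it, tip it over on the shelf, flick it or push it off the shelf's other edges. Leave the slim bottle on the shelf and the mug and breath tester beside the unit where they are.

Things in the scene. Friction and masses are not known exactly. Their poses are not given: they have to be found in the camera images.
- sill (a point): Middle of the far edge of the shelf of the white sample return unit, on the shelf top. Axes: x level, from the shelf in through the flap (away from the robot), y left along the edge, z up. The unit is fixed; its place and yaw vary. In this frame the flat shelf, 85 mm above the desk, spans x -150 to 0 mm and y -155 to 155 mm. A pot slid along x with its centre past x = 0 opens the flap and drops in.
- panel_top (a point): Middle of the top edge of the unit's white front panel, 80 mm above the shelf (axes as sill). The panel, 12 mm thick (sill x 0 to 12 mm), stands over the shelf's full width. Its one opening is 110 mm wide, centred (sill y -55 to 55 mm), from the shelf up to 64 mm above it, closed by the flap. A clear plastic hood as high as the panel covers the tray behind.
- tray_floor (a point): Middle of the floor of the tray behind the flap, 75 mm below the shelf and 75 mm beyond the sill. The tray is 150 mm long (from the sill on) and 140 mm wide inside; its rear wall is 60 mm high above the desk.
- flap (a joint): Steel flap 106 mm wide, 58 mm high and 3 mm thick, 100 g, hinged along its top edge 62 mm above the shelf at x = 8 mm in the sill frame, its lower edge 4 mm above the shelf level. Swings inward only (lower edge away from the robot). Value in rad: 0 hanging shut, 1.4 fully open. No spring: it falls shut by its own weight when nothing holds it.
- pot_center (a point): Centre of the sample pot, 21 mm above its underside: a closed low round plain white pot with a white cap, 62 mm in diameter and 42 mm high, upright cylinder, about 120 g (varies). It stands loose on the shelf 70 to 100 mm to the left or right of the flap's middle and 70 to 100 mm in front of the sill. z is its axis.
- bottle_center (a point): Centre of a slim white bottle, 40 mm in diameter and 75 mm high (37 mm above its underside), standing loose on the shelf on the other side of the flap from the pot. To be left alone.
- cup_center (a point): Centre of a white mug, 72 mm in diameter without its handle and 85 mm high, on the desk to the left of the unit. To be left alone.
- tester_center (a point): Centre of a grey handheld breath tester, 155 x 55 x 28 mm, lying on the desk to the right of the unit. To be left alone.
- pot: The same sample pot; origin at the centre of its underside.
There are look-alikes about, which are no part of the job. Leave any green or orange look-alike of the pot alone.

How it is judged:
By the outcome, as a careful person would: the job done as asked, in the order asked, and still so for the second after the job is handed in, with the robot touching nothing.
It also fails if it takes over 51 s, if anything falls off the work surface, if the arm or the gripper's body presses on something with over 40 N, if the wrist force passes 120 N, or if a joint passes its speed limit or range.

### The arm

A 7-joint arm with a two-finger parallel gripper is mounted at the origin on the work surface. World frame = base frame: x ahead of the robot, y to its left, z up, the work surface at z = 0. Lengths are in m, angles in degrees, forces in N, time in s.
With the tool pointing down it reaches from about 0.425 to 0.875 m from the base axis. Payload 4.7 kg.
Tool frame: the origin (TCP) lies at the very end of the fingers, on their centre line; the grasp point (between the pads) lies 19 mm behind it; z points along the fingers, y is the direction in which the jaws open and shut (so a half turn about z gives the same grasp; the last joint's range is limited). The gripper opens to 87 mm and grips with 3 to 60 N. Pads are 19 mm wide; open, the fingers measure 117 mm over their backs; the gripper's body (75 mm by 190 mm) begins 51 mm behind the grasp point.
Start: joints at [-71.442, 18.392, -4.016, 83.108, 1.295, 78.541, -3.26], TCP at [0.198, 0.619, 0.223] pointing down, gripper open.
Joint ranges: [-163.93, 163.93], [-17.29, 119.83], [-79.2, 71.16], [3.27, 140.29], [-89.18, 269.18], [5.43, 117.66], [-154.24, 154.24]. Speed limits (degrees/s): [147.25, 147.25, 180, 180, 180, 180, 180].

### API

Orientations are given as [roll, pitch, yaw] about the fixed x, y, z axes, in that order (R = Rz(yaw) Ry(pitch) Rx(roll)).
In Python, from cell import monitor, imaging, ticket, spot_in, pinpoint gives the robot as it stands.
- The arm moves only by the tool servo_tool, never from a script. Its argument "targets" is a list of rows, each a list of 5 numbers: the opening in per cent of the stroke, from 0 (shut) to 100 (fully open), then the shift along the tool's x, y, z in m, then the turn about the tool's z in rad. In form: [[grip, dx, dy, dz, turn], ...]. A call has 1 to 5 rows; each row is the pose to reach, as a shift and turn from the pose commanded when the call began, along the tool's axes at that moment; what a row does not reach only later rows make up. A row lasts 1/8 s, in which the tool goes at most 62.5 mm and 10.7 degrees, less where a joint would pass 70% of its speed; a pose out of reach is approached as far as the arm can. A call with a gripper value outside its range is refused whole. The fingers move at their own pace and stop on an object; "grip_force" is the grip in N (left out, the last holds). Time passes only in rows, so rows that repeat a pose let the fingers close. It gives the time, the measured TCP pose, the force and the opening at its end, in the units of the state.
- monitor.get_obs(): the state, without advancing time (a new reading comes with each control period).
- imaging.read_camera(name): name is "scene" or "side" or "wrist"; returns a dict with "frame" (480x640x3 uint8, blue, green, red), "depth" (480x640 float32, m along the optical axis (not along the pixel's ray), 0 where there is no reading), "K" (3x3 intrinsics, pixels), "world_from_camera" (4x4, takes a point from camera to world coordinates). Camera axes: x right, y down, z forward; pixel columns grow to the right and rows downward; lengths in m; the calibration is good to about 2 mm. A picture is of the moment at which its call begins.
- ticket.sign_off(): hands the job in, once; it reports no verdict.
Trained networks look in the newest picture that a camera, given by its name, has taken for a name from the list of things; names that differ only in an ending like _2 or _b are one class to them, and where a whole thing is asked for, a point or a joint stands for the part that bears it (a point fixed in the world has none). Each returns a list of dicts, best first, with "confidence" (0 to 1); they miss things now and then, are a little off and sometimes report something else, mostly with a low value. They report only what shows in the picture. A call takes as long as a camera call. They do not tell look-alikes from the thing itself.
- spot_in(camera, label): "at" ([column, row] in pixels, amid what is visible of it).
- pinpoint(camera, label): "at" ([column, row] in pixels: a listed point, or the origin of a listed thing).
The state is a dict: "time_s": time; "qpos": joint angles; "joint_velocities": joint speeds; "effort": joint torques, N m; "tool_pos": TCP position; "tool_rot": TCP orientation; "force": force on the tool from outside, world axes, zero at the start; "wrist_torque": the same for the moment, N m; "grip_width": finger opening in m.
Only numpy, scipy, OpenCV 4.12 (cv2) and the standard library are available. Lean on these libraries where they do the work, as an engineer would, in place of code of your own. Each camera call takes 0.05 s, during which the arm holds its last target.

## Working session

There is one attempt and no reset: what is moved stays moved. The work goes in short steps, Python scripts to look and compute and a tool call to move; the robot and the scene stay as the last step left them, time stands still between calls to the robot, and variables do not carry over. Pictures are saved under pics/ and viewed, and the job is handed in when it is done.

Besides the shell and the picture viewer there is one more tool, called after "Request:" in YAML: its name, and indented under it one key for each argument. servo_tool: Moves the arm, as the interface text tells. Its arguments: {"type":"object","properties":{"targets":{"type":"array","items":{"type":"array","items":{"type":"number"}}},"grip_force":{"type":"number"}},"required":["targets"]}

```bash
ls; mkdir -p pics
cat > h.py <<'E'
import numpy as np,cv2
from cell import monitor,imaging,ticket,spot_in,pinpoint
def look(c,n):
    d=imaging.read_camera(c); cv2.imwrite(f'pics/{n}.png',d['frame']); return d
def w(d,u,v,z=None):
    K=d['K'];T=d['world_from_camera']
    r=np.array([(u-K[0,2])/K[0,0],(v-K[1,2])/K[1,1],1.])
    if z is None:
        p=r*d['depth'][int(round(v)),int(round(u))]; return T[:3,:3]@p+T[:3,3]
    q=T[:3,:3]@r; s=(z-T[2,3])/q[2]; return T[:3,3]+s*q
def pix(d,P):
    T=np.linalg.inv(d['world_from_camera']);p=T[:3,:3]@P+T[:3,3];p=d['K']@p;return p[:2]/p[2]
E
python3 - <<'E'
from h import *
np.set_printoptions(precision=4,suppress=True)
o=monitor.get_obs();print(o['time_s'],o['tool_pos'],o['tool_rot'],o['force'])
for c in ['scene','side']:
    d=look(c,c+'0')
    for l in ['sill','panel_top','pot_center','bottle_center','tray_floor']:
        for r in pinpoint(c,l)[:3]:
            u,v=r['at']
            z={'sill':.085,'panel_top':.165,'pot_center':.106,'bottle_center':.122,'tray_floor':.01}[l]
            print(c,l,r['confidence'],np.array([u,v]),w(d,u,v,z))
E
```

```text
pics
0.0 [0.198  0.6185 0.2215] [-179.8919    0.0056  162.2516] [ 0.0587 -0.2898 -0.3813]
scene sill 0.74 [266.2 248.5] [ 0.4883 -0.0438  0.085 ]
scene sill 0.69 [450.4 331.6] [0.7121 0.2154 0.085 ]
scene panel_top 0.75 [317.  269.5] [0.624  0.0236 0.165 ]
scene pot_center 0.97 [219.2 236.4] [ 0.4657 -0.1232  0.106 ]
scene pot_center 0.84 [264.9 231.3] [ 0.4658 -0.0425  0.106 ]
scene pot_center 0.66 [261.5 250.4] [ 0.5125 -0.0528  0.106 ]
scene bottle_center 0.76 [359.6 251.6] [0.558  0.1078 0.122 ]
scene tray_floor 0.62 [311.6 365.2] [0.6893 0.0047 0.01  ]
side sill 0.68 [260.5 250.8] [0.6224 0.0165 0.085 ]
side panel_top 0.98 [255.5 220. ] [0.6238 0.0234 0.165 ]
side pot_center 0.95 [321.1 228.7] [ 0.517  -0.0506  0.106 ]
side pot_center 0.7 [387.1 274.4] [0.3746 0.0513 0.106 ]
side pot_center 0.62 [388.4 244.5] [ 0.3819 -0.0314  0.106 ]
side bottle_center 0.86 [284.3 273.6] [0.5481 0.1057 0.122 ]
```

View pics/scene0.png

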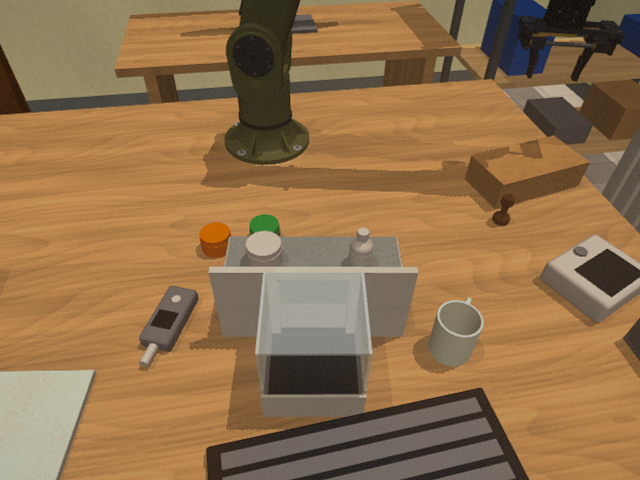

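View pics/side0.png

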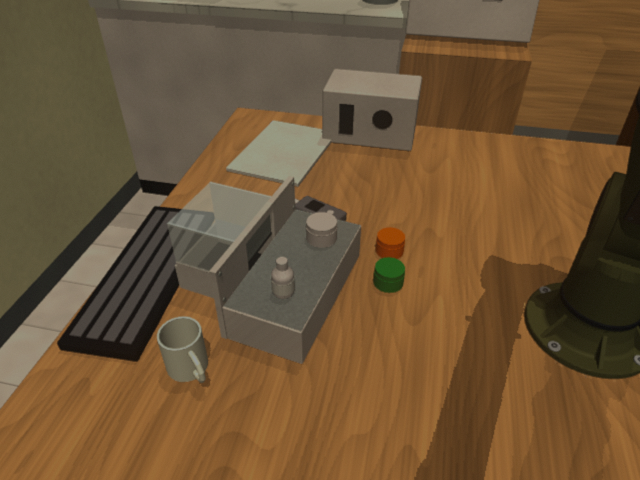

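The pot is the white one at side (321,229), on the robot's right of the shelf. The bottle is at (283,275). The orange and green pots are on the desk in front of the unit. Next I'll fit the unit's yaw and the object positions from depth.

Run:
```python
from h import *
np.set_printoptions(precision=4,suppress=True)
cl=[]
for c in ['scene','side']:
    d=imaging.read_camera(c);D=d['depth'];v,u=np.nonzero(D>0)
    K=d['K'];z=D[v,u];P=np.c_[(u-K[0,2])/K[0,0]*z,(v-K[1,2])/K[1,1]*z,z]@d['world_from_camera'][:3,:3].T+d['world_from_camera'][:3,3]
    roi=(P[:,0]>.38)&(P[:,0]<.8)&(abs(P[:,1])<.25)&(P[:,2]>.05)
    P=P[roi]; 
    s=P[abs(P[:,2]-.085)<.004]; t=P[abs(P[:,2]-.165)<.004]
    for n,q in (('shelf',s),('ptop',t)):
        if len(q)>30:
            r=cv2.minAreaRect((q[:,:2]*1000).astype(np.float32)); print(c,n,len(q),r,np.median(q[:,2]))
    # heights over shelf
    m=P[(P[:,2]>.118)&(P[:,2]<.134)&(P[:,0]<.57)&(P[:,1]<0.02)]
    if len(m)>5:
        (x,y),rr=cv2.minEnclosingCircle((m[:,:2]*1000).astype(np.float32));print('pot',len(m),x,y,rr,m.mean(0), m[:,2].max())
    b=P[(P[:,2]>.1)&(P[:,0]<.585)&(P[:,1]>0.06)]
    if len(b): print('bottle',b[:,:2].mean(0),b[:,2].max(), b[b[:,2]>.15][:,:2].mean(0))
    a=[(r['at'],r['confidence']) for r in pinpoint(c,'flap')];print(a)
```

```text
scene shelf 4025 ((624.8187255859375, 62.743072509765625), (400.4787902832031, 299.4848327636719), 80.8093032836914) 0.08414603455023895
scene ptop 10417 ((690.5449829101562, 5.8261566162109375), (310.02984619140625, 152.43710327148438), 80.3011474609375) 0.16409694808996145
pot 801 515.7417602539062 -48.629150390625 31.23440933227539 [ 0.5185 -0.0501  0.1255] 0.12842526817775746
bottle [0.5579 0.109 ] 0.16082174797292315 [0.551  0.1114]Traceback (most recent call last):
  File "<stdin>", line 19, in <module>
ValueError: it knows: bottle_center, cup_center, panel_top, pot, pot_center, sill, tester_center, tray_floor
```

```bash
cat > fit.py <<'E'
from h import *
np.set_printoptions(precision=4,suppress=True)
def cloud(c):
    d=imaging.read_camera(c);D=d['depth'];v,u=np.nonzero(D>0)
    K=d['K'];z=D[v,u];return np.c_[(u-K[0,2])/K[0,0]*z,(v-K[1,2])/K[1,1]*z,z]@d['world_from_camera'][:3,:3].T+d['world_from_camera'][:3,3]
E
python3 - <<'E'
from fit import *
for c in ['side','scene']:
    P=cloud(c);P=P[(P[:,0]>.38)&(P[:,0]<.8)&(abs(P[:,1])<.25)&(P[:,2]>.05)]
    y=np.radians(-9.7);S=np.array([.618,.018]);R=np.array([[np.cos(y),np.sin(y)],[-np.sin(y),np.cos(y)]])
    Q=np.c_[(P[:,:2]-S)@R.T,P[:,2]]*1000
    sh=Q[(abs(Q[:,2]-85)<4)&(abs(Q[:,1])<170)&(Q[:,0]<30)]
    print(c,'shelf',len(sh),np.percentile(sh,[.5,2,98,99.5],axis=0))
    fr=Q[(Q[:,2]>100)&(Q[:,2]<158)&(abs(Q[:,0])<12)&(abs(Q[:,1])>60)&(abs(Q[:,1])<150)]
    if len(fr)>50: print('front x',len(fr),np.median(fr[:,0]),'slope deg',np.degrees(np.polyfit(fr[:,1],fr[:,0],1)))
    tp=Q[(abs(Q[:,2]-165)<4)&(Q[:,0]<25)&(Q[:,0]>-15)];print('top',len(tp),np.percentile(tp,[1,50,99],axis=0),'slope',np.degrees(np.polyfit(tp[:,1],tp[:,0],1)[0]))
    m=P[(P[:,2]>.118)&(P[:,2]<.134)&(P[:,0]<.57)&(P[:,1]<0.02)]
    (a,b),rr=cv2.minEnclosingCircle((m[:,:2]*1000).astype(np.float32));print('pot',len(m),a,b,rr,m[:,2].max())
    b=P[(P[:,2]>.1)&(P[:,0]<.585)&(P[:,1]>0.06)];print('bottle',b.mean(0),b[:,2].max())
E
```

```text
side shelf 7612 [[-149.904  -147.7394   81.4297]
 [-148.5289 -139.0124   82.503 ]
 [  -0.3784  155.7962   88.0557]
 [   1.3587  157.4661   88.6913]]
front x 1203 0.13786180000996007 slope deg [-0.2354 14.4777]
top 1209 [[  -1.1396 -145.786   161.1919]
 [   7.6943   22.3408  165.2884]
 [  24.2282  156.2644  167.7976]] slope -0.5572805390714889
pot 560 514.6695556640625 -48.05936813354492 32.26673126220703 0.13031677264723807
bottle [0.5464 0.1243 0.1308] 0.16232766284636757
scene shelf 3737 [[-149.4674 -153.6759   81.3703]
 [-147.9865 -150.3855   81.8853]
 [  10.7267  149.8636   87.1771]
 [  11.4382  153.0679   88.5311]]
front x 2206 10.320173321601535 slope deg [ -0.1353 590.0875]
top 2173 [[  -1.9586 -150.3736  161.4674]
 [   8.6787   -0.8158  163.9924]
 [  24.5392  150.6646  166.19  ]] slope -0.22451178630485447
pot 805 515.284912109375 -48.351985931396484 31.417705535888672 0.12843626386123952
bottle [0.558  0.1089 0.1306] 0.16172125827461914
```

```bash
cat > go.py <<'E'
import sys
from h import *
from scipy.spatial.transform import Rotation as Ro
S=np.array([.618,.018]);YAW=-9.5;a=np.radians(YAW);X=np.array([np.cos(a),np.sin(a)]);Y=np.array([-X[1],X[0]])
# args: unit x,y (mm), z(mm world), yaw
ux,uy,z,yaw=map(float,sys.argv[1:5])
o=monitor.get_obs();p=np.array(o['tool_pos']);R=Ro.from_euler('xyz',o['tool_rot'],degrees=True)
t=np.r_[S+X*ux/1e3+Y*uy/1e3,z/1e3]
d=R.inv().apply(t-p)
rel=p[:2]-S
print('t',o['time_s'],'unit now',(rel@X*1e3).round(1),(rel@Y*1e3).round(1),'z',(p[2]*1e3).round(1),'rot',np.round(o['tool_rot'],2),'F',np.round(o['force'],1),'grip',o['grip_width'])
print('shift',d.round(4),'turn',np.radians(((o['tool_rot'][2]-yaw+180)%360)-180).round(4))
E
python3 go.py -91 -140 222 80.5
```

```text
t 0.75 unit now -513.3 523.6 z 222.7 rot [179.99   0.   162.25] F [ 0.  -0.8  0.4] grip 0.087388244910858
shift [-5.131e-01 -5.961e-01  5.000e-04] turn 1.4268
```

Request:
servo_tool:
  targets:
    - [34, -0.3, -0.13, 0, 0.7]
    - [34, -0.3, -0.13, 0, 0.7]
    - [34, -0.3, -0.13, 0, 0.7]
    - [34, -0.3, -0.13, 0, 0.7]
    - [34, -0.3, -0.13, 0, 0.7]

```text
time_s: 1.38
tool_pos: [0.4348, 0.412, 0.223]
tool_rot: [179.9, -0.0, 122.1]
force: [0.6, 0.5, -0.4]
grip_width: 0.045
```

```bash
python3 go.py -91 -140 222 80.5
```

```text
t 1.375 unit now -245.7 358.3 z 223.0 rot [ 1.7994e+02 -2.0000e-02  1.2209e+02] F [ 0.6  0.5 -0.4] grip 0.045008088203442466
shift [-0.4754 -0.2151  0.0006] turn 0.7259
```

Request:
servo_tool:
  targets:
    - [34, -0.475, -0.215, 0, 0.726]
    - [34, -0.475, -0.215, 0, 0.726]
    - [34, -0.475, -0.215, 0, 0.726]
    - [34, -0.475, -0.215, 0, 0.726]
    - [34, -0.475, -0.215, 0, 0.726]

```text
time_s: 2.0
tool_pos: [0.4759, 0.1017, 0.223]
tool_rot: [179.9, -0.1, 80.5]
force: [0.9, -0.2, 0.6]
grip_width: 0.0298
```

```bash
python3 go.py -91 -140 222 80.5
```

```text
t 2.0 unit now -154.0 59.1 z 223.0 rot [ 1.7995e+02 -6.0000e-02  8.0480e+01] F [ 0.9 -0.2  0.6] grip 0.029768961506190777
shift [-0.1991  0.063   0.0008] turn -0.0003
```

Request:
servo_tool:
  targets:
    - [34, -0.199, 0.063, 0, 0]
    - [34, -0.199, 0.063, 0, 0]
    - [34, -0.199, 0.063, 0, 0]
    - [34, -0.199, 0.063, 0, 0]
    - [34, -0.199, 0.063, 0, 0]

```text
time_s: 2.62
tool_pos: [0.5051, -0.1049, 0.2228]
tool_rot: [180.0, 0.0, 80.3]
force: [-0.4, 0.0, -0.7]
grip_width: 0.0295
```

```bash
python3 go.py -91 -140 106 80.5
python3 - <<'E'
from h import *
look('wrist','w1');look('side','s1')
E
```

```text
t 2.625 unit now -91.1 -139.9 z 222.8 rot [1.7997e+02 1.0000e-02 8.0300e+01] F [-0.4  0.  -0.7] grip 0.029531423025748297
shift [-1.000e-04  1.000e-04  1.168e-01] turn -0.0035
```

View pics/s1.png

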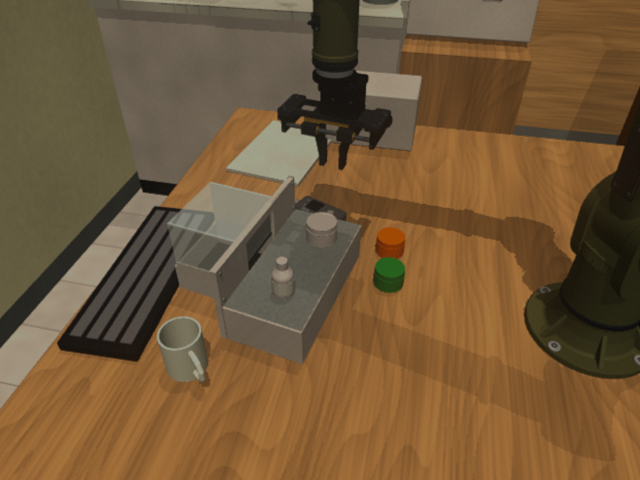

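View pics/w1.png

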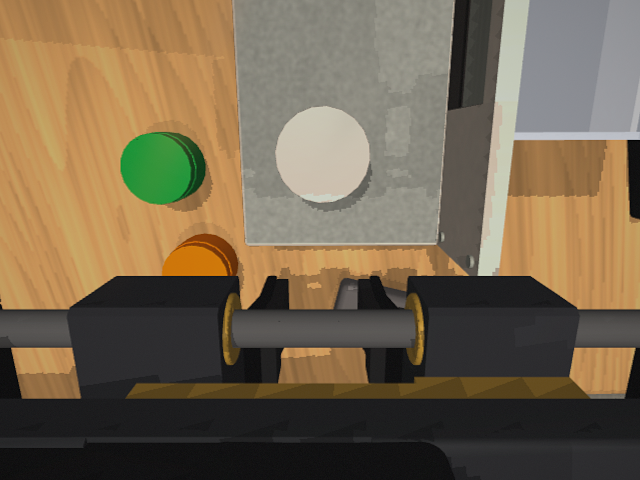

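The wrist view shows the pot at (323,154), centred between the fingers (about x=323) and ahead of them. I'll lower now, then push along +y.

Request:
servo_tool:
  targets:
    - [34, 0, 0, 0.04, 0]
    - [34, 0, 0, 0.08, 0]
    - [34, 0, 0, 0.1, 0]
    - [34, 0, 0, 0.117, 0]
    - [34, 0, 0, 0.117, 0]

```text
time_s: 3.35
tool_pos: [0.5045, -0.1016, 0.1046]
tool_rot: [-179.9, 0.0, 80.7]
force: [-0.1, -0.4, 0.2]
grip_width: 0.0295
```

```bash
python3 go.py -91 -36.6 106 80.5;  python3 - <<'E'
from h import *
look('wrist','w2');look('side','s2')
E
```

```text
t 3.35 unit now -92.2 -136.7 z 104.6 rot [-1.7987e+02  1.0000e-02  8.0650e+01] F [-0.1 -0.4  0.2] grip 0.029546932162056862
shift [ 0.1001  0.0014 -0.0014] turn 0.0027
```

View pics/s2.png

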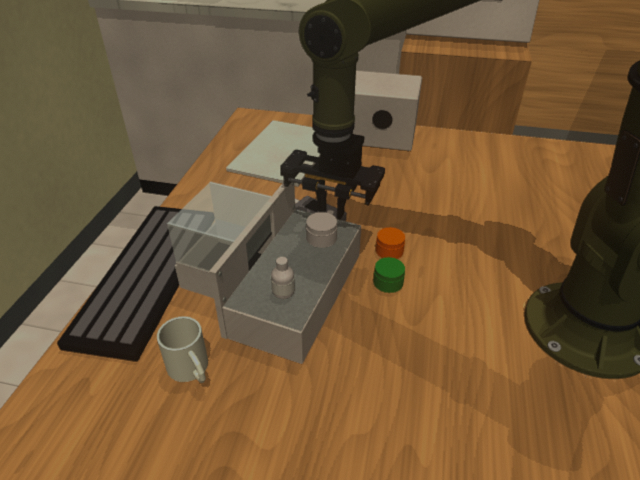

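Fingers are down beside the pot and nothing has been touched. Pushing slowly.

Request:
servo_tool:
  targets:
    - [34, 0.005, 0, 0, 0]
    - [34, 0.01, 0, 0, 0]
    - [34, 0.015, 0, 0, 0]
    - [34, 0.02, 0, 0, 0]
    - [34, 0.025, 0.001, 0, 0]

```text
time_s: 4.08
tool_pos: [0.5104, -0.0784, 0.1057]
tool_rot: [180.0, 0.0, 80.5]
force: [-1.5, -1.7, 1.2]
grip_width: 0.0298
```

Request:
servo_tool:
  targets:
    - [34, 0.005, 0, 0, 0]
    - [34, 0.01, 0, 0, 0]
    - [34, 0.015, 0, 0, 0]
    - [34, 0.02, 0, 0, 0]
    - [34, 0.025, 0, 0, 0]

```text
time_s: 4.7
tool_pos: [0.5145, -0.0535, 0.1055]
tool_rot: [180.0, -0.0, 80.5]
force: [-0.7, -0.4, 0.9]
grip_width: 0.0294
```

```bash
python3 go.py -91 -36.6 106 80.5;  python3 - <<'E'
from h import *
look('wrist','w3');look('side','s3')
E
```

```text
t 4.7 unit now -90.3 -87.6 z 105.5 rot [180.    -0.    80.55] F [-0.7 -0.4  0.9] grip 0.029402038096409525
shift [ 0.051  -0.0006 -0.0005] turn 0.0008
```

View pics/w3.png

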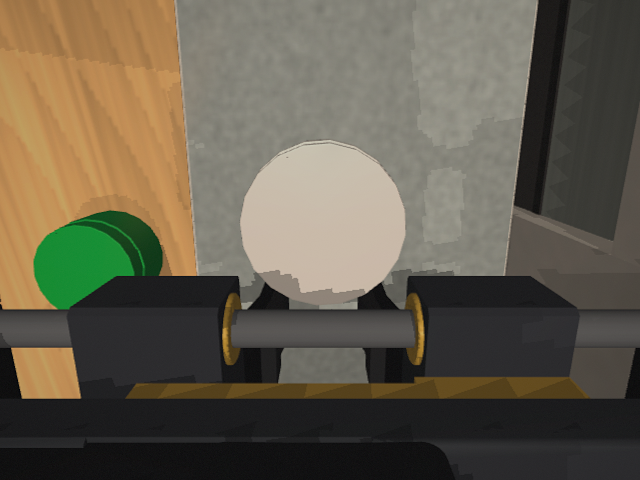

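View pics/s3.png

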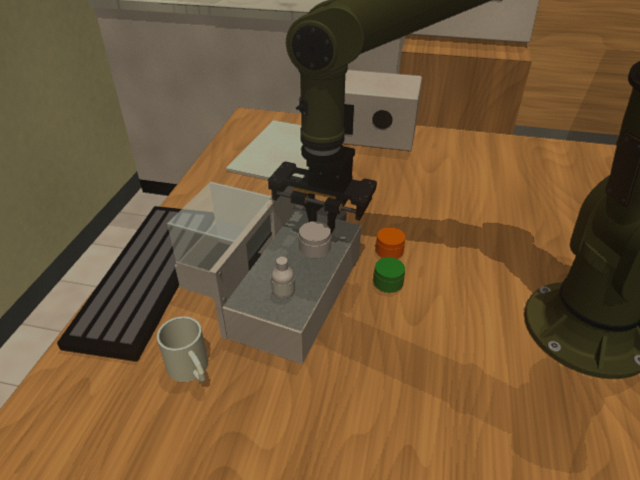

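The pot sits in the cradle at wrist (323,220), upright. Continuing the push.

Request:
servo_tool:
  targets:
    - [34, 0.005, 0, 0, 0]
    - [34, 0.01, 0, 0, 0]
    - [34, 0.015, 0, 0, 0]
    - [34, 0.02, 0, 0, 0]
    - [34, 0.025, 0, 0, 0]

```text
time_s: 5.42
tool_pos: [0.5185, -0.0287, 0.1055]
tool_rot: [-180.0, -0.0, 80.6]
force: [0.1, -0.6, 0.2]
grip_width: 0.0295
```

Request:
servo_tool:
  targets:
    - [34, 0.005, 0, 0, 0]
    - [34, 0.01, 0, 0, 0]
    - [34, 0.014, 0, 0, 0]
    - [34, 0.018, 0, 0, 0]
    - [34, 0.02, 0, 0, 0]

```text
time_s: 6.05
tool_pos: [0.5218, -0.0091, 0.1055]
tool_rot: [-180.0, -0.0, 80.6]
force: [-0.1, 0.6, -0.9]
grip_width: 0.0295
```

```bash
cat > pot.py <<'E'
from fit import *
from scipy.optimize import least_squares
a=np.radians(-9.5);X=np.array([np.cos(a),np.sin(a)]);Y=np.array([-X[1],X[0]]);S=np.array([.618,.018])
for c in ['scene','side']:
    P=cloud(c);q=P[:,:2]-S;Q=np.c_[q@X,q@Y,P[:,2]]*1000
    m=Q[(Q[:,2]>123)&(Q[:,2]<131)&(Q[:,0]>-145)&(Q[:,0]<-8)&(abs(Q[:,1])<60)]
    print(c,len(m),m.mean(0),np.percentile(m,[1,99],axis=0)[:,:2].ravel())
    for r in pinpoint(c,'pot_center')[:3]:
        import h
        d=imaging.read_camera(c);p=w(d,*r['at'],.106)[:2]-S;print(r['confidence'],np.round(r['at']),p@X*1e3,p@Y*1e3)
E
python3 go.py -91 -36.6 106 80.5; python3 pot.py
python3 - <<'E'
from h import *
look('side','s4');look('wrist','w4')
E
```

```text
t 6.05 unit now -90.4 -42.6 z 105.5 rot [-1.800e+02 -1.000e-02  8.056e+01] F [-0.1  0.6 -0.9] grip 0.029486637964799316
shift [ 0.006  -0.0006 -0.0005] turn 0.0011
scene 345 [-87.8016   6.5065 125.9716] [-117.6165   -5.7632  -61.4575   22.1239]
0.75 [309. 250.] -92.17020276850994 -5.670409828856124
0.67 [217. 237.] -124.37049566880782 -168.39179451754953
0.53 [263. 229.] -146.15400895010941 -88.43378153205175
side 631 [-89.3801  -4.4346 127.1882] [-116.5877  -45.5759  -60.8748   25.5036]
0.95 [387. 243.] -221.65785097234752 -90.62278607757567
0.81 [303. 252.] -82.09626604952771 -7.049119287318227
0.65 [388. 276.] -248.5122677619039 -4.104077274150649
```

View pics/s4.png

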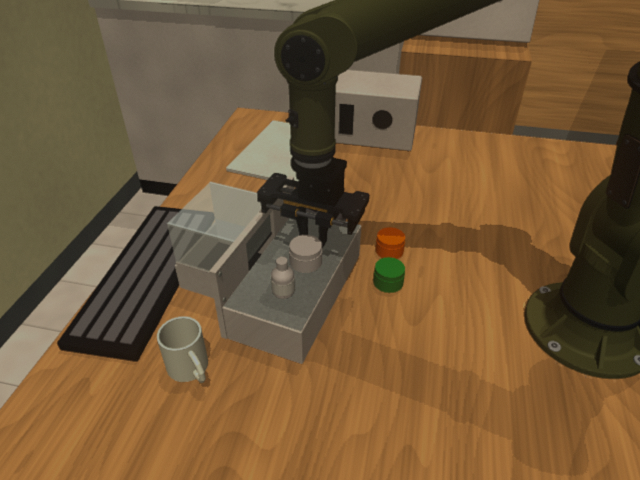

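View pics/w4.png

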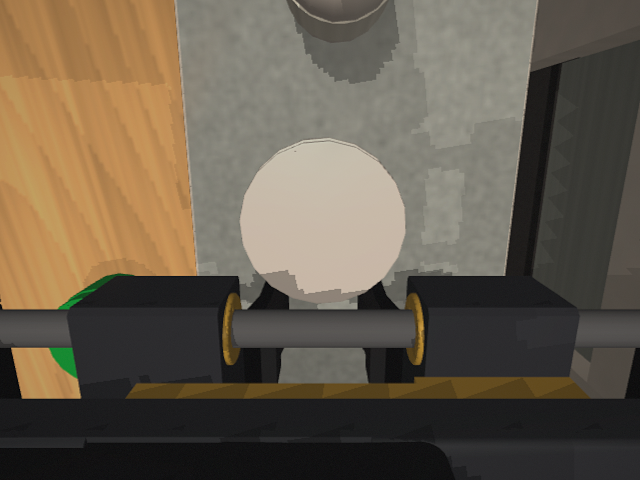

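Both views put the pot centre near unit y ≈ -6 mm. I'll push 6 mm more, then back off, lift, turn and go behind it.

Request:
servo_tool:
  targets:
    - [34, 0.003, 0, 0, 0]
    - [34, 0.006, 0, 0, 0]
    - [34, 0.006, 0, 0, 0]
    - [34, -0.01, 0, 0, 0]
    - [34, -0.02, 0, 0, 0]

```text
time_s: 7.28
tool_pos: [0.5182, -0.0309, 0.1056]
tool_rot: [180.0, 0.0, 80.5]
force: [0.2, -0.7, -0.8]
grip_width: 0.0298
```

Request:
servo_tool:
  targets:
    - [34, 0, 0, -0.04, 0]
    - [30, 0, 0, -0.08, 0]
    - [28, 0, 0, -0.1, 0]
    - [28, 0, 0, -0.1, 0]

```text
time_s: 7.78
tool_pos: [0.5195, -0.0301, 0.2071]
tool_rot: [179.8, -0.1, 80.5]
force: [0.3, -0.4, -0.9]
grip_width: 0.0245
```

```bash
python3 pot.py; python3 go.py -150 0 206 170.5
```

```text
scene 724 [-87.6962  -0.1401 125.9452] [-116.8654  -27.8041  -60.5901   27.7826]
0.8 [218. 238.] -121.84601778505231 -165.0555576809867
0.66 [264. 229.] -145.62894314656663 -87.67889897372994
0.59 [313. 249.] -95.06324934057994 0.8582376368628036
side 595 [-89.6611   4.7554 127.1457] [-117.1254  -25.7517  -61.2698   32.0162]
0.88 [302. 256.] -85.84598403857903 5.744627580212895
0.71 [388. 277.] -248.62423947415257 -0.5710334080567667
0.69 [390. 241.] -223.8050713501192 -98.8951598398046
t 8.275 unit now -90.5 -62.9 z 205.1 rot [-1.7996e+02  2.0000e-02  8.0550e+01] F [-0.8  0.   0.4] grip 0.024412083091474364
shift [ 0.063  -0.0594 -0.0008] turn -1.5699
```

Request:
servo_tool:
  targets:
    - [28, 0.064, -0.06, 0, -1.57]
    - [28, 0.064, -0.06, 0, -1.57]
    - [28, 0.064, -0.06, 0, -1.57]
    - [28, 0.064, -0.06, 0, -1.57]
    - [28, 0.064, -0.06, 0, -1.57]

```text
time_s: 8.9
tool_pos: [0.4698, 0.044, 0.2055]
tool_rot: [180.0, -0.0, 134.6]
force: [0.0, -0.1, 0.8]
grip_width: 0.0242
```

```bash
python3 go.py -150 1 206 170.5
```

```text
t 8.9 unit now -150.5 1.1 z 205.5 rot [179.99  -0.   134.63] F [ 0.  -0.1  0.8] grip 0.024186442310715994
shift [-0.0005  0.0002 -0.0005] turn -0.626
```

Request:
servo_tool:
  targets:
    - [28, 0, 0, 0, -0.627]
    - [28, 0, 0, 0, -0.627]
    - [28, 0, 0, 0, -0.627]
    - [28, 0, 0, 0, -0.627]
    - [28, 0, 0, 0, -0.627]

```text
time_s: 9.52
tool_pos: [0.4698, 0.0439, 0.2055]
tool_rot: [180.0, -0.0, 170.1]
force: [-0.7, 0.1, 0.1]
grip_width: 0.0245
```

```bash
python3 go.py -150 1 105 170.5;  python3 - <<'E'
from h import *
look('side','s5');look('wrist','w5')
E
```

```text
t 9.525 unit now -150.4 1.1 z 205.5 rot [180.    -0.   170.14] F [-0.7  0.1  0.1] grip 0.024451735032390055
shift [-4.000e-04 -1.000e-04  1.005e-01] turn -0.0062
```

View pics/s5.png

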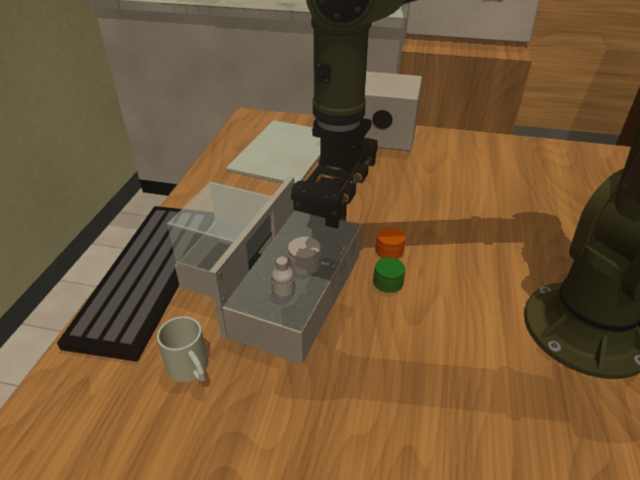

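View pics/w5.png

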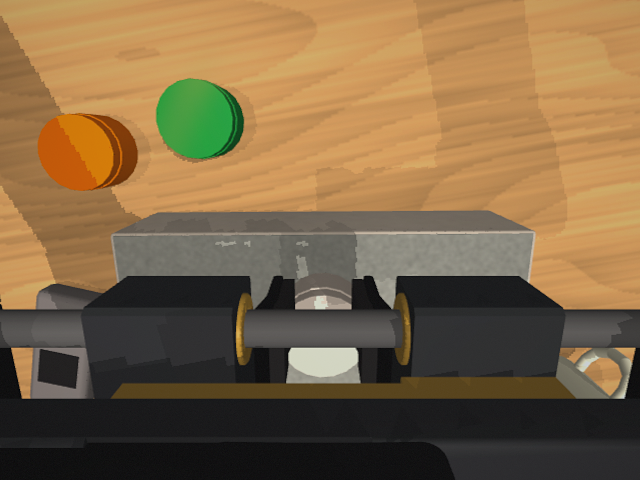

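The hand is behind the pot, with the pot at side (303,254) between the fingers' line and the flap. I'll lower and push in.

Request:
servo_tool:
  targets:
    - [28, 0, 0, 0.04, -0.006]
    - [28, 0, 0, 0.08, -0.006]
    - [28, 0, 0, 0.095, -0.006]
    - [28, 0, 0, 0.1, -0.006]
    - [28, 0, 0, 0.1, -0.006]

```text
time_s: 10.25
tool_pos: [0.4707, 0.044, 0.1065]
tool_rot: [180.0, 0.1, 170.5]
force: [1.5, -0.3, 0.6]
grip_width: 0.0244
```

Request:
servo_tool:
  targets:
    - [28, -0.005, 0, 0, 0]
    - [28, -0.01, 0, 0, 0]
    - [28, -0.015, 0, 0, 0]
    - [28, -0.02, 0, 0, 0]
    - [28, -0.025, 0, 0, 0]

```text
time_s: 10.88
tool_pos: [0.4946, 0.0397, 0.1055]
tool_rot: [-180.0, -0.0, 170.5]
force: [-0.8, 0.8, 0.2]
grip_width: 0.0246
```

Request:
servo_tool:
  targets:
    - [28, -0.005, 0, 0, 0]
    - [28, -0.01, 0, 0, 0]
    - [28, -0.015, 0, 0, 0]
    - [28, -0.02, 0, 0, 0]
    - [28, -0.025, 0, 0, 0]

```text
time_s: 11.5
tool_pos: [0.5195, 0.0356, 0.1055]
tool_rot: [180.0, 0.0, 170.5]
force: [-0.6, 0.3, -0.7]
grip_width: 0.0244
```

```bash
python3 go.py -13 0 105 170.5; python3 pot.py;  python3 - <<'E'
from h import *
look('side','s6');look('scene','c6')
E
```

```text
t 11.5 unit now -100.0 1.1 z 105.5 rot [180.     0.   170.53] F [-0.6  0.3 -0.7] grip 0.024410144286302473
shift [-0.087  -0.0011  0.0005] turn 0.0005
scene 775 [-63.5569   0.6125 126.1087] [-92.3038 -27.149  -37.2439  28.5694]
0.94 [314. 262.] -66.11435368051389 1.8027516161814896
0.72 [265. 228.] -149.85540130650463 -84.56707969128911
0.66 [215. 240.] -117.06862799315779 -170.3176498333513
side 6 [-104.9524  -10.2424  124.7906] [-107.1585  -12.0488 -101.7527   -7.8366]
0.9 [389. 244.] -225.04303863572733 -89.12925112068343
0.74 [387. 275.] -245.62520352387358 -4.583478726050503
0.5 [289. 254.] -60.336876637939284 8.26258467210226
```

View pics/s6.png

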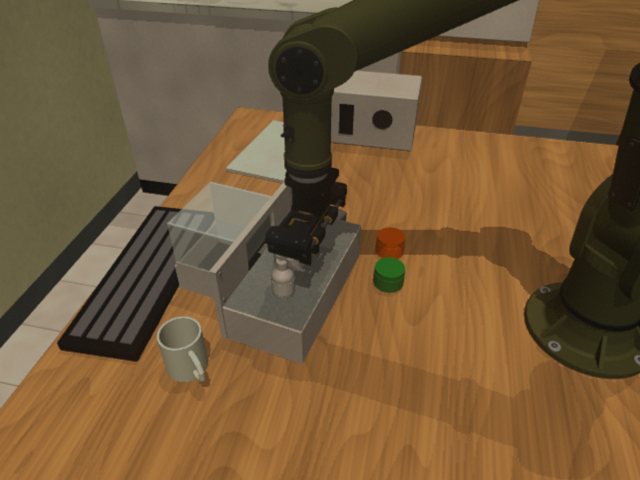

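View pics/c6.png

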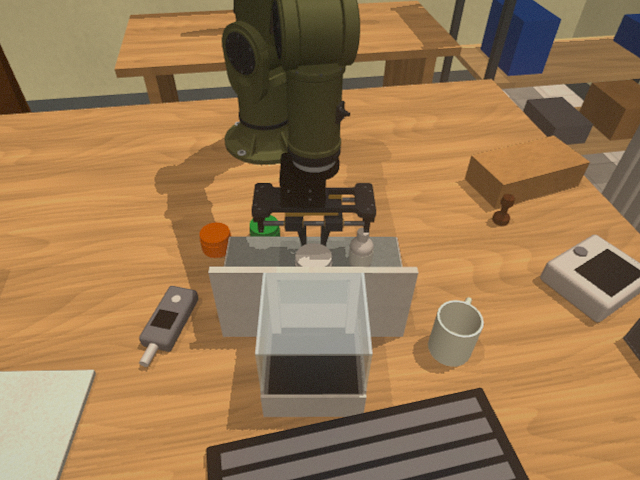

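The pot is at unit (-62, +1) mm, aligned with the flap and upright. The gripper clears the bottle. Continuing.

Request:
servo_tool:
  targets:
    - [28, -0.005, 0, 0, 0]
    - [28, -0.01, 0, 0, 0]
    - [28, -0.015, 0, 0, 0]
    - [28, -0.02, 0, 0, 0]
    - [28, -0.025, -0.001, 0, 0]

```text
time_s: 12.72
tool_pos: [0.544, 0.0306, 0.1055]
tool_rot: [180.0, -0.0, 170.5]
force: [-0.5, -0.4, 0.0]
grip_width: 0.0244
```

Request:
servo_tool:
  targets:
    - [28, -0.005, 0, 0, 0]
    - [28, -0.01, 0, 0, 0]
    - [28, -0.015, 0, 0, 0]
    - [28, -0.02, 0, 0, 0]
    - [28, -0.025, 0, 0, 0]

```text
time_s: 13.35
tool_pos: [0.5684, 0.0265, 0.1055]
tool_rot: [180.0, -0.0, 170.5]
force: [-2.0, 0.5, 0.8]
grip_width: 0.0246
```

```bash
python3 go.py -13 0 105 170.5
python3 - <<'E'
from h import *
look('side','s7');look('scene','c7')
E
```

```text
t 13.35 unit now -50.3 0.2 z 105.5 rot [ 1.8000e+02 -4.0000e-02  1.7054e+02] F [-2.   0.5  0.8] grip 0.024574634071891286
shift [-0.0374 -0.0002  0.0004] turn 0.0007
```

View pics/c7.png

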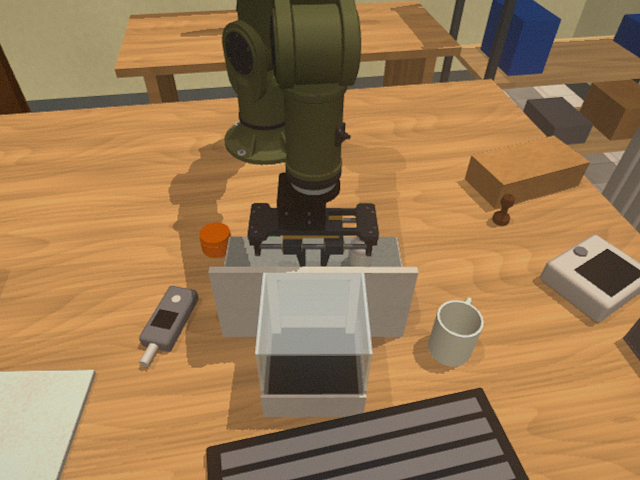

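View pics/s7.png

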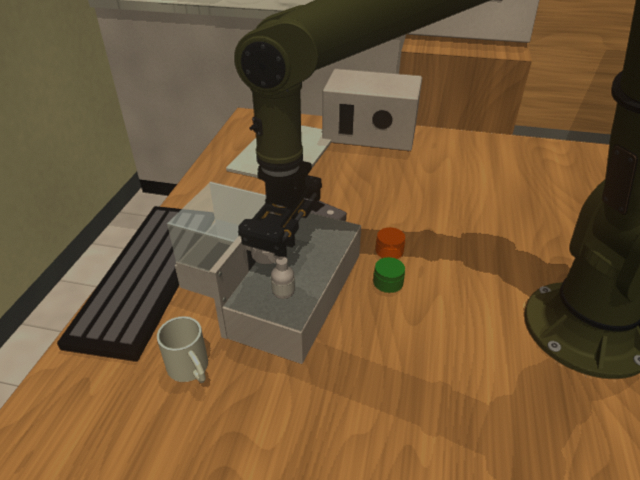

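Request:
servo_tool:
  targets:
    - [28, -0.005, 0, 0, 0]
    - [28, -0.01, 0, 0, 0]
    - [28, -0.015, 0, 0, 0]
    - [28, -0.02, 0, 0, 0]
    - [28, -0.025, 0, 0, 0]

```text
time_s: 14.08
tool_pos: [0.594, 0.0221, 0.1057]
tool_rot: [180.0, 0.1, 170.5]
force: [0.7, -0.2, 0.8]
grip_width: 0.0246
```

```bash
python3 go.py -13 0 105 170.5
python3 - <<'E'
from h import *
look('scene','c8')
E
```

```text
t 14.075 unit now -24.3 0.1 z 105.7 rot [1.8000e+02 1.0000e-01 1.7053e+02] F [ 0.7 -0.2  0.8] grip 0.024563608951972862
shift [-0.0113 -0.0001  0.0008] turn 0.0004
```

View pics/c8.png

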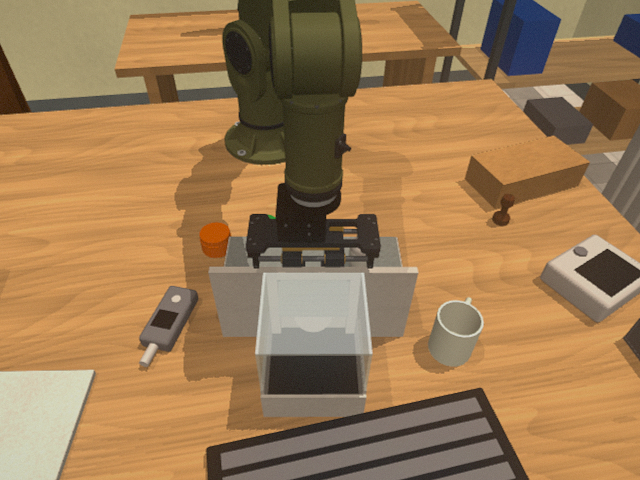

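The pot shows past the flap under the hood at scene (317,325). I'll push a few mm more.

Request:
servo_tool:
  targets:
    - [28, -0.004, 0, 0, 0]
    - [28, -0.008, 0, 0, 0]
    - [28, -0.01, 0, 0, 0]
    - [28, -0.01, 0, 0, 0]

```text
time_s: 14.62
tool_pos: [0.603, 0.0206, 0.1055]
tool_rot: [-180.0, 0.0, 170.5]
force: [1.3, 1.2, -0.1]
grip_width: 0.0245
```

```bash
python3 go.py -13 0 105 170.5
python3 - <<'E'
from h import *
look('scene','c9')
E
```

```text
t 14.625 unit now -15.3 0.1 z 105.5 rot [-180.      0.    170.52] F [ 1.3  1.2 -0.1] grip 0.024455590450934664
shift [-0.0023 -0.0001  0.0005] turn 0.0004
```

View pics/c9.png

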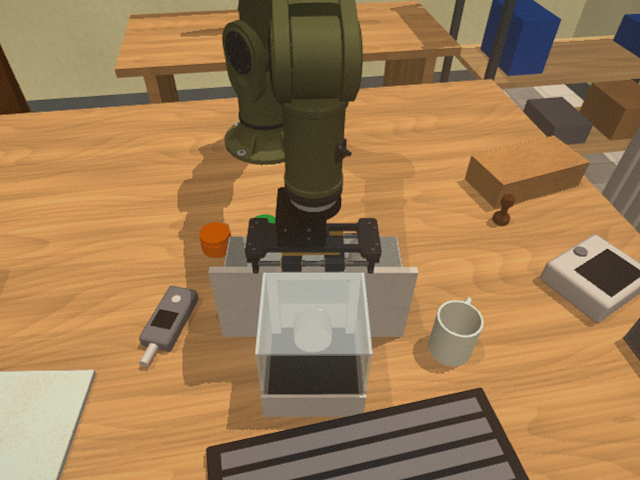

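Run:
```python
from h import *
d=look('scene','c10');print(monitor.get_obs()['time_s'])
cv2.imwrite('pics/c10z.png',cv2.resize(d['frame'][230:430,200:430],None,fx=3,fy=3,interpolation=cv2.INTER_CUBIC)[:600])
a=np.radians(-9.5);X=np.array([np.cos(a),np.sin(a)]);S=np.array([.618,.018])
for x in (20,35,50,75):
  for z in (.01,.052,.106,.127): print(x,z,pix(d,np.r_[S+X*x/1e3,z]).round())
```

```text
14.725
20 0.01 [312. 338.]
20 0.052 [312. 323.]
20 0.106 [313. 302.]
20 0.127 [313. 294.]
35 0.01 [312. 345.]
35 0.052 [312. 331.]
35 0.106 [313. 310.]
35 0.127 [313. 301.]
50 0.01 [312. 353.]
50 0.052 [312. 339.]
50 0.106 [313. 318.]
50 0.127 [313. 310.]
75 0.01 [312. 367.]
75 0.052 [312. 352.]
75 0.106 [313. 332.]
75 0.127 [313. 324.]
```

View pics/c10z.png

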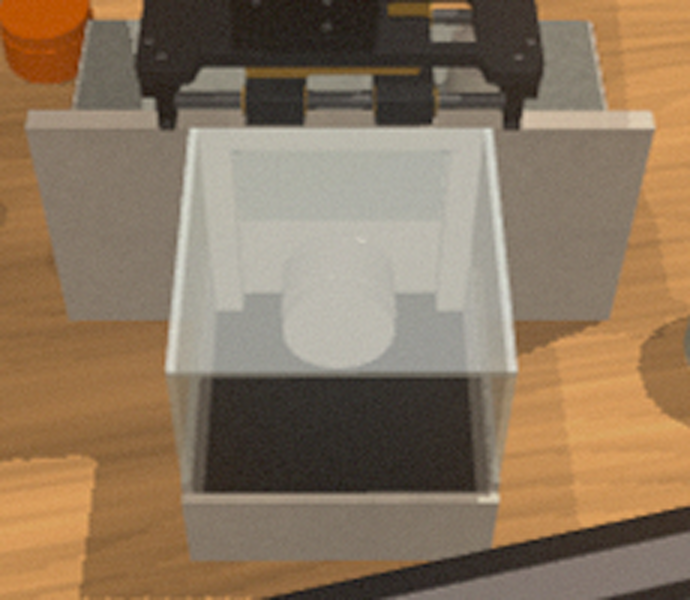

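The pot is beyond the flap and tilted, perhaps still settling. I'll wait briefly before withdrawing.

Request:
servo_tool:
  targets:
    - [28, 0, 0, 0, 0]
    - [28, 0, 0, 0, 0]
    - [28, 0, 0, 0, 0]
    - [28, 0, 0, 0, 0]

```text
time_s: 15.22
tool_pos: [0.6029, 0.0207, 0.1056]
tool_rot: [180.0, 0.0, 170.5]
force: [0.8, -0.2, -0.4]
grip_width: 0.0243
```

Run:
```python
from h import *
d=look('scene','c11');print(monitor.get_obs()['time_s'])
cv2.imwrite('pics/c11z.png',cv2.resize(d['frame'][230:430,200:430],None,fx=3,fy=3,interpolation=cv2.INTER_CUBIC)[:600])
for r in pinpoint('scene','pot_center'):print(r)
for v in range(300,360,6): print(v,w(d,313,v).round(3))
```

```text
15.275
{'at': [215.9, 239.3], 'confidence': 0.73}
{'at': [313.0, 271.2], 'confidence': 0.25}
300 [0.679 0.008 0.164]
306 [0.688 0.007 0.162]
312 [0.699 0.005 0.164]
318 [0.709 0.003 0.164]
324 [0.719 0.001 0.165]
330 [0.728 0.    0.163]
336 [ 0.738 -0.002  0.164]
342 [ 0.747 -0.003  0.164]
348 [ 0.755 -0.005  0.164]
354 [ 0.764 -0.006  0.163]
```

View pics/c11z.png

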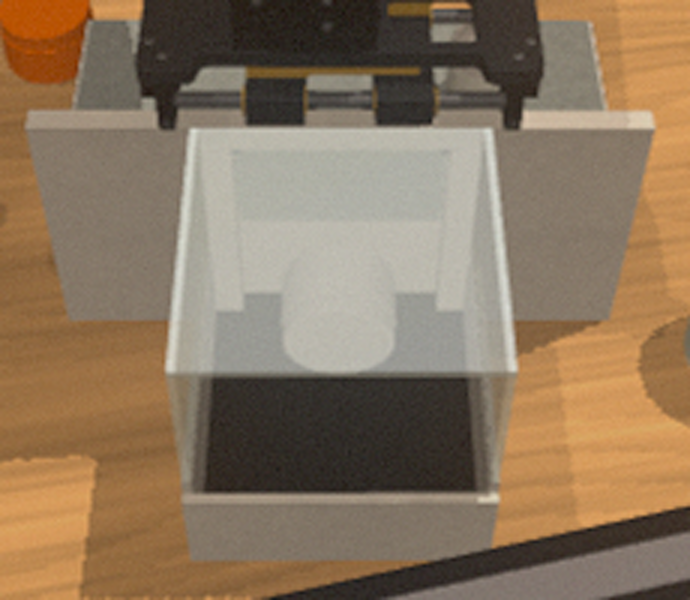

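The pot has settled in the tray, leaning on its front wall, and the flap is shut behind it. I'll draw the hand back level, then lift it clear.

Request:
servo_tool:
  targets:
    - [28, 0.02, 0, 0, 0]
    - [28, 0.04, 0, 0, 0]
    - [28, 0.07, 0, 0, 0]
    - [28, 0.1, 0, 0, 0]
    - [28, 0.12, 0, 0, 0]

```text
time_s: 15.95
tool_pos: [0.4832, 0.0406, 0.1055]
tool_rot: [180.0, -0.0, 170.5]
force: [0.8, -0.6, 0.1]
grip_width: 0.0244
```

Request:
servo_tool:
  targets:
    - [28, 0, 0, -0.05, 0]
    - [28, 0, 0, -0.1, 0]
    - [28, 0, 0, -0.15, 0]
    - [28, 0, 0, -0.2, 0]
    - [28, 0, 0, -0.2, 0]

```text
time_s: 16.58
tool_pos: [0.4866, 0.0405, 0.3097]
tool_rot: [179.8, 0.4, 170.5]
force: [0.1, -0.1, 0.3]
grip_width: 0.0246
```

```bash
python3 go.py -150 0 300 170.5
python3 - <<'E'
from h import *
d=look('scene','c12');look('side','s12')
cv2.imwrite('pics/c12z.png',cv2.resize(d['frame'][230:430,200:430],None,fx=3,fy=3,interpolation=cv2.INTER_CUBIC)[:600])
E
```

```text
t 16.575 unit now -133.3 0.5 z 309.7 rot [179.76   0.4  170.51] F [ 0.1 -0.1  0.3] grip 0.024561851558721454
shift [ 0.0168 -0.0005  0.0096] turn 0.0002
```

View pics/c12z.png

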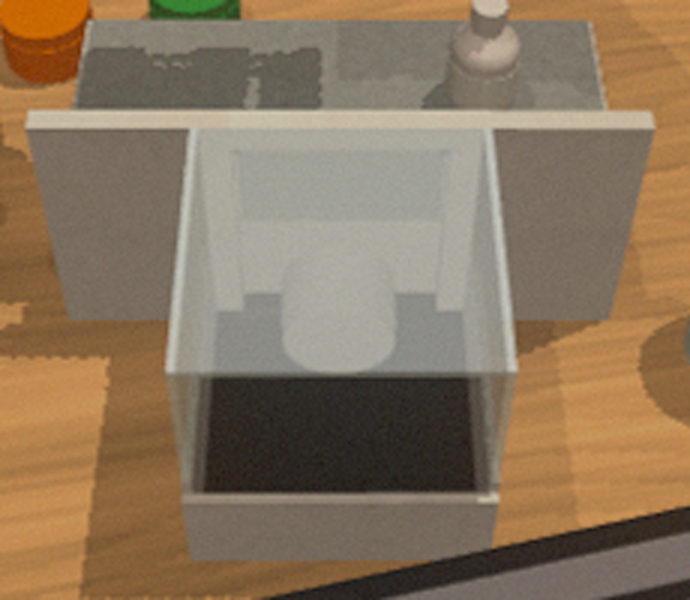

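View pics/s12.png

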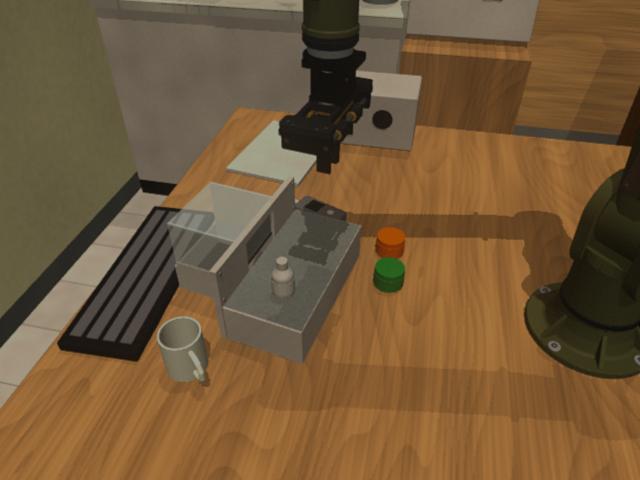

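The shelf holds only the bottle, at its place, and the pot is in the tray. Next I'll check the flap by depth.

Run:
```python
from fit import *
a=np.radians(-9.5);X=np.array([np.cos(a),np.sin(a)]);Y=np.array([-X[1],X[0]]);S=np.array([.618,.018])
P=cloud('side');q=P[:,:2]-S;Q=np.c_[q@X,q@Y,P[:,2]]*1000
for lo,hi in((90,105),(105,120),(120,135),(135,146)):
    m=Q[(Q[:,2]>lo)&(Q[:,2]<hi)&(abs(Q[:,1])<48)&(Q[:,0]>-10)&(Q[:,0]<60)];print(lo,len(m),np.percentile(m[:,0],[5,50,95]) if len(m) else '')
b=P[(P[:,2]>.1)&(P[:,0]<.585)&(P[:,1]>0.06)&(P[:,2]<.2)];print('bottle',b.mean(0),b[:,2].max())
print(monitor.get_obs()['force'])
```

```text
90 163 [4.9105 6.4736 7.8581]
105 153 [5.6201 6.6812 8.1521]
120 160 [5.6389 6.7636 7.9625]
135 53 [5.6027 6.4668 7.4184]
bottle [0.1884 0.0856 0.1417] 0.19996942456301514
[-0.714   0.0944  0.3365]
```

The flap face is vertical at x ≈ 6.6 mm over its whole height, so it is shut. The bottle figure in that check caught the arm; in the pictures the bottle hasn't moved, at side (283,275). Handing in.

```bash
python3 -c "
from cell import ticket;print(ticket.sign_off())"
```

```text
the job is handed in; nothing more can be done
None
```

The pot is in the tray, the flap hangs shut, and the hand was drawn back clear before I handed the job in, at about 17 s on the robot's clock.

I slid the pot sideways with two fingertips until it was in line with the flap. I then moved the hand behind it and pushed it straight in through the flap. It stayed upright on the shelf in every picture, and the measured forces stayed at a few newtons.

**Last checks:**
- **Pot:** the last scene picture shows it in the tray, not standing flat but leaning on the tray's front wall below the flap. I couldn't measure its exact pose, because the depth reading stops at the clear hood.
- **Flap:** depth shows its face vertical at sill x ≈ 6.6 mm over its full height, which is shut.
- **Other objects:** the mug, the breath tester and the green and orange pots look unmoved in the pictures, and so does the bottle. My numeric check of the bottle's position failed because the arm got into the measurement, so that rests on the pictures alone.

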